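Clamp the tag and line up the inked stamp

TASK

The wooden bag tag lies ready in its marking jig: press the toggle clamp's handle fully down so that the tag is held. Then take the inked hand stamp from its ink pad, carry it over the dye bottles without disturbing them, and finish while still holding the stamp in the air just above the tag, about 8 mm (a pencil's thickness) clear of it, level, square to the thin rectangular frame on the tag and centred in it, so that I can check the position. It prints at the first touch, so the stamp must not touch the tag, the jig or the clamp at any time.

Things in the scene. Friction and masses are not known exactly. Their poses are not given: they have to be found in the camera images.
- jig: marking jig, fixed: dark brown plywood board 240 x 90 x 18 mm; origin at the centre of its underside, on the bench, left or right of the bottle tray. x runs along the board from the clamp (-x half, near the robot) to the tag (+x half), z up; turned up to 0.3 rad. Aluminium strips 4 mm high round the tag. The steel toggle clamp's body is 40 mm wide, its top 52 mm above the bench
- clamp_handle (a joint): toggle clamp handle, rad: 0 = shut (handle level along the jig's -x, at its stop), about 1.0 at the start (handle raised, nearly upright). 2 to 10 N at the grip move it, it stays where left and swings the bar by links. Shut, the bar lies along the jig's centre line; its rubber foot stands on the tag 62 mm from the frame's centre, its end 10 mm nearer, its bolt's top 68 mm above the bench
- handle_pivot (a point): middle of the handle's pivot pin, 44 mm above the bench, 67.5 mm from the jig's origin along its -x, on its centre line; the pin lies along the jig's y. Axes are the jig's
- handle_grip (a point): centre of the black grip on the clamp handle, 58 mm long, 14 mm wide along the jig's y, 17 mm thick. Shut, it lies 68 mm from the pivot along the jig's -x and 12 mm above it (56 mm above the bench); as the clamp opens it swings up about the pivot and towards +x. Can be pinched across its width from above, or pushed. Axes turn with the handle (the jig's when shut)
- tag_frame (a point): centre, on the tag's upper face (24 mm above the bench), of the thin dark rectangle 66 x 34 mm (x, y) on the tag; x along the tag's long side and the jig's x, z up. The tag is a loose beech slat 120 x 50 x 6 mm between the jig's strips; the frame's centre is 62 mm along +x from the jig's origin
- stamp_face (a point): centre of the underside (printing face, 54 x 22 mm along x and y) of the wooden hand stamp, 86 mm high, 80 to 170 g; x along its long side, z up. At the start it stands upright on the ink pad, its long side within 0.3 rad of the pad's y. Either way round on the tag is right
- stamp_grip (a point): centre of the stamp's dark wooden slab handle, 58 mm above the printing face: 42 mm long (x), 18 mm thick (y), 54 mm high, flat sides; pinch it across y. Below it a beech block 62 x 30 mm, from 3 to 23 mm above the face. Axes as stamp_face
- ink_pad: open dark tin with a black ink pad, fixed: 80 x 116 mm (x, y), pad surface 15 mm above the bench; origin at the centre of its underside, z up. Its lid, 9 mm high, lies open beyond it on its +x side, away from the robot. It stands on the other side of the bottle tray from the jig
- tray: clear tray, fixed, 200 x 70 mm (x, y), 45 mm high, with three dye bottles in a row along its x; it stands between the ink pad and the jig, its x roughly away from the robot; origin at the centre of its underside
- dye0_mid (a point): middle of a loose dye bottle, 48 mm in diameter, 95 mm high, standing on the tray's 4 mm floor (its top 99 mm above the bench); leave alone
- dye1_mid (a point): middle of the second dye bottle, the same
- dye2_mid (a point): middle of the third dye bottle, the same
Things that resemble listed ones, but are neither listed nor needed, are in the scene too. What is shaped like the tray but green or purple is not meant.

How it is judged:
By the outcome, as a careful person would: the job done as asked, in the order asked, and still so for the second after the job is handed in, while the arm keeps its last pose, push and grip.
It also fails if it takes over 61 s, if anything falls off the work surface, if the arm or the gripper's body presses on something with over 40 N, if the wrist force passes 120 N, or if a joint passes its speed limit or range.

ROBOT

A 6-joint arm with a two-finger parallel gripper is mounted at the origin on the work surface. World frame = base frame: x ahead of the robot, y to its left, z up, the work surface at z = 0. Lengths are in mm, angles in rad, forces in N, time in s.
With the tool pointing down it reaches from about 425 to 925 mm from the base axis. Payload 12.5 kg.
Tool frame: the origin (TCP) lies at the very end of the fingers, on their centre line; the grasp point (between the pads) lies 19 mm behind it (r.grip_point_offset is the distance from the TCP to the grasp point, in mm); z points along the fingers, x is the direction in which the jaws open and shut, and the axes are right-handed (so a half turn about z gives the same grasp; the last joint's range is limited). The gripper opens to 85 mm and grips with 20 to 120 N. Pads are 22 mm wide; open, the fingers measure 114 mm over their backs; the gripper's body (76 mm by 85 mm) begins 54 mm behind the grasp point. The pads swing forward as they close: fully open they stand 13 mm farther back than shut.
Start: joints at [-1.411, 0.491, 1.559, -0, 1.092, -0.106], TCP at [164.198, -603.062, 231.327] pointing down, gripper open.
Joint ranges: [-3.1, 3.1], [-0.84, 2.19], [0.05, 2.79], [-1.13, 4.28], [0.06, 2.93], [-2.69, 2.69]. Speed limits (rad/s): [2.22, 2.22, 2.79, 3.14, 3.14, 3.14].

INTERFACE

Orientations are given as [roll, pitch, yaw] about the fixed x, y, z axes, in that order (R = Rz(yaw) Ry(pitch) Rx(roll)).
In Python, from workcell import r gives the robot as it stands.
- The arm moves only by the tool step_arm, never from a script. Its argument "motion" is a list of rows, each an object of numbers: "x", "y", "z": the shift along the tool's x, y, z in mm; "twist": the turn about the tool's z in degrees; "grip": the opening, from -1 (shut) to 1 (fully open). A call has exactly 10 rows; each row is the pose to reach, as a shift and turn from the pose measured when the call began, along the tool's axes at that moment; what a row does not reach only later rows make up. A row lasts 1/8 s, in which the tool goes at most 62.5 mm and 10.7 degrees, less where a joint would pass 70% of its speed; a pose out of reach is approached as far as the arm can. A call with a gripper value outside its range is refused whole. The fingers move at their own pace and stop on an object; "force" is the grip in N (left out, the last holds). Time passes only in rows, so rows that repeat a pose let the fingers close, or fill a call up. It gives the time, the measured TCP pose, the force and the opening at its end, in the units of the state.
- r.get_state(): the state, without advancing time (a new reading comes with each control period).
- r.read_camera(name): name is "side" or "top" or "wrist"; returns (picture, depth): 400x640x3 uint8, red, green, blue; 400x640 float32, mm along the optical axis (not along the pixel's ray), 0 where there is no reading.
- r.camera_model(name): a dict with "intrinsics" (3x3 intrinsics, pixels), "R" (3x3) and "t" (3): a world point X has camera coordinates R X + t. Camera axes: x right, y down, z forward; pixel columns grow to the right and rows downward; lengths in mm; the calibration is good to about 2 mm. A picture is of the moment at which its call begins: read the wrist's pose just before it. camera_model takes no time and is no camera call; for the wrist camera it gives the pose at the moment of the call.
- r.hand_in(): hands the job in, once; it reports no verdict.
Trained networks look in the newest picture that a camera, given by its name, has taken for a name from the list of things; names that differ only in an ending like _2 or _b are one class to them, and where a whole thing is asked for, a point or a joint stands for the part that bears it (a point fixed in the world has none). Each returns a list of dicts, best first, with "score" (0 to 1); they miss things now and then, are a little off and sometimes report something else, mostly with a low value. They report only what shows in the picture. A call takes as long as a camera call. They do not tell look-alikes from the thing itself.
- r.look_for(camera, query): "location" ([column, row] in pixels, amid what is visible of it).
- r.silhouettes(camera, query): "region" (400x640 bool, what is visible of it) and "location" ([column, row] in pixels, amid what is visible of it).
- r.mark_of(camera, query): "location" ([column, row] in pixels: a listed point, or the origin of a listed thing).
The state is a dict: "time_s": time; "joints": joint angles; "qd": joint speeds; "effort": joint torques, N m; "eef_pos": TCP position; "eef_rot": TCP orientation; "ft_force": force on the tool from outside, world axes, zero at the start; "ft_torque": the same for the moment, N m; "finger_gap": opening from 0.0 (shut) to 1.0 (fully open).
Only numpy, scipy, OpenCV 4.12 (cv2) and the standard library are available. Lean on these libraries where they do the work, as an engineer would, in place of code of your own. Each camera call takes 0.05 s, during which the arm holds its last target.

## Working session

There is one attempt and no reset: what is moved stays moved. The work goes in short steps, Python scripts to look and compute and a tool call to move; the robot and the scene stay as the last step left them, time stands still between calls to the robot, and variables do not carry over. Pictures are saved under pics/ and viewed, and the job is handed in when it is done.

Besides the shell and the picture viewer there is one more tool, called after "Call:" in YAML: its name, and indented under it one key for each argument. step_arm: Moves the arm, as the interface text tells. Its arguments: {"type":"object","properties":{"motion":{"type":"array","items":{"type":"object","properties":{"x":{"type":"number"},"y":{"type":"number"},"z":{"type":"number"},"twist":{"type":"number"},"grip":{"type":"number"}}}},"force":{"type":"number"}},"required":["motion"]}

```bash
ls; mkdir -p pics
cat > h.py <<'E'
import numpy as np, cv2
from workcell import r
def save(name,fn):
    p,d=r.read_camera(name); cv2.imwrite('pics/'+fn,p[:,:,::-1]); return p,d
def ray(cam,px,z=None,m=None):
    m=m or r.camera_model(cam); K=np.array(m['intrinsics']);R=np.array(m['R']);t=np.array(m['t'])
    d=R.T@np.linalg.inv(K)@np.array([px[0],px[1],1.]); c=-R.T@t
    return c+d*(z-c[2])/d[2]
def pt(cam,px,depth,m=None):
    m=m or r.camera_model(cam); K=np.array(m['intrinsics']);R=np.array(m['R']);t=np.array(m['t'])
    return R.T@(np.linalg.inv(K)@np.array([px[0],px[1],1.])*depth-t)
def proj(cam,X,m=None):
    m=m or r.camera_model(cam); K=np.array(m['intrinsics']);R=np.array(m['R']);t=np.array(m['t'])
    q=K@(R@np.array(X)+t); return q[:2]/q[2]
E
python3 - <<'E'
from h import *
s=r.get_state(); print(s)
for c in ['top','side','wrist']:
    save(c,c+'0.png')
    m=r.camera_model(c); print(c,(-np.array(m['R']).T@np.array(m['t'])).round(), m['intrinsics'])
for q in ['jig','tag_frame','handle_grip','handle_pivot','stamp_face','stamp_grip','ink_pad','tray']:
    for c in ['top']:
        print(q,c,[(np.round(a['location']),round(a['score'],2)) for a in r.mark_of(c,q)[:3]])
E
```

```text
pics
{'time_s': 0.0, 'joints': array([-1.41056090e+00,  4.91597234e-01,  1.55947448e+00, -2.68879531e-05,
        1.09167569e+00, -1.05578305e-01]), 'qd': array([-0.00161097, -0.00111978,  0.00034846, -0.00130437,  0.00089513,
        0.00076699]), 'effort': array([-4.20741373e-03, -6.18462753e+01, -2.61594343e+01, -2.70603168e-04,
        4.10211433e-03,  2.71726543e-05]), 'eef_pos': array([ 164.17614307, -602.8123952 ,  230.69570679]), 'eef_rot': array([-3.14149468e+00,  1.15083179e-03, -1.30497013e+00]), 'ft_force': array([-0.11311041, -1.11284588,  0.32565768]), 'ft_torque': array([ 0.07080388, -0.06818184,  0.0164201 ]), 'finger_gap': 1.0039357161043605}
top [ 366.    2. 1036.] [[443.94350693   0.         318.04564781]
 [  0.         443.94350693 195.24074003]
 [  0.           0.           1.        ]]
side [233. 922. 768.] [[472.62836114   0.         319.07501253]
 [  0.         472.62836114 198.83809415]
 [  0.           0.           1.        ]]
wrist [ 234. -582.  373.] [[359.9547855    0.         320.94060431]
 [  0.         359.9547855  201.37681081]
 [  0.           0.           1.        ]]
jig top [(array([412., 124.]), 0.68)]
tag_frame top [(array([414., 150.]), 0.29)]
handle_grip top [(array([426., 156.]), 0.47)]
handle_pivot top [(array([411., 151.]), 0.83), (array([422., 156.]), 0.17)]
stamp_face top [(array([239., 123.]), 0.93), (array([322., 152.]), 0.19)]
stamp_grip top [(array([230., 120.]), 0.87)]
ink_pad top [(array([233., 124.]), 0.6)]
tray top [(array([319., 127.]), 0.93), (array([197., 286.]), 0.91), (array([235., 124.]), 0.31)]
```

View pics/top0.png

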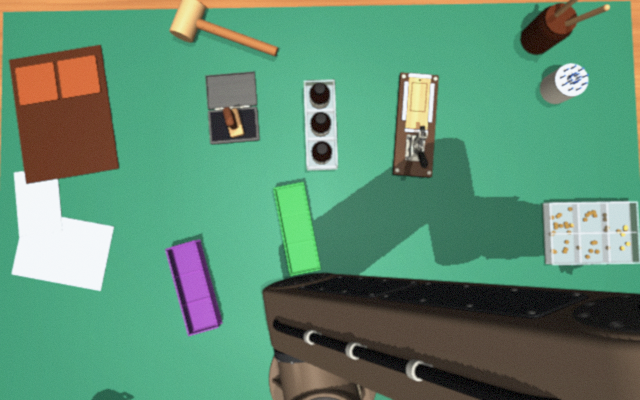

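View pics/side0.png

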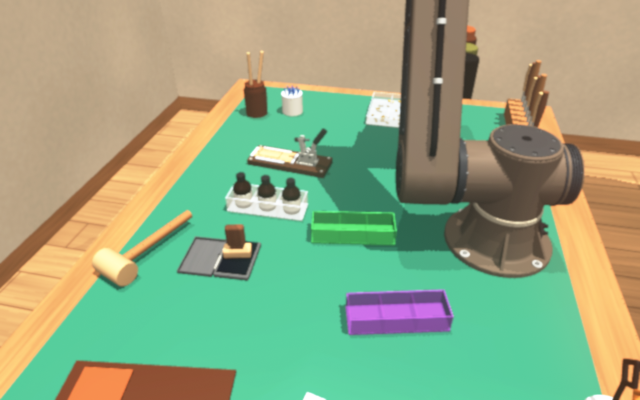

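Run:
```python
from h import *
p=cv2.imread('pics/top0.png')
cv2.imwrite('pics/top0z.png',cv2.resize(p[60:240,360:470],None,fx=3.3,fy=3.3,interpolation=cv2.INTER_CUBIC))
cv2.imwrite('pics/top0s.png',cv2.resize(p[60:190,170:340],None,fx=4,fy=4,interpolation=cv2.INTER_CUBIC))
```

```text
(no output)
```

View pics/top0z.png

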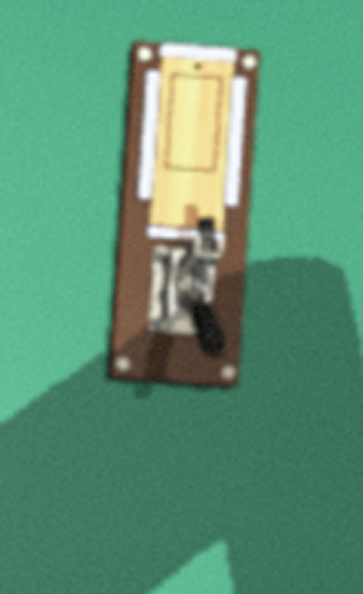

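View pics/top0s.png

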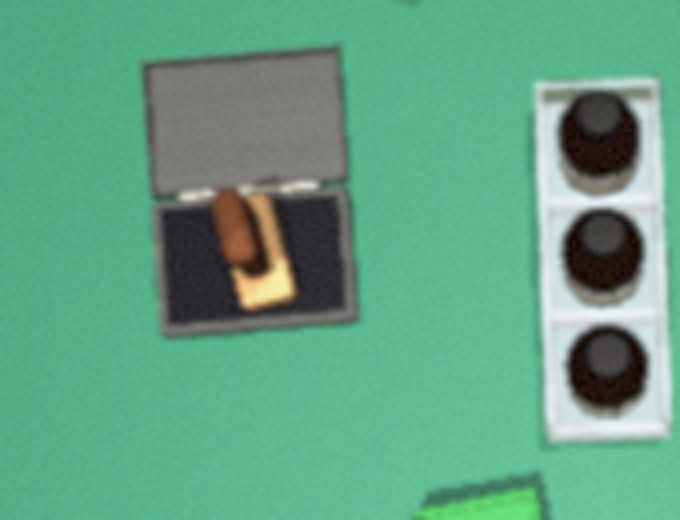

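Run:
```python
from h import *
from scipy.spatial.transform import Rotation as Ro
# zoomed coords -> px
z=lambda x,y:(360+x/3.3,60+y/3.3)
c=[z(134,42),z(259,47),z(238,386),z(108,380)]
C=np.array([ray('top',p,18) for p in c]);print(C.round(1))
print('sides',[np.linalg.norm(C[i]-C[(i+1)%4]).round(1) for i in range(4)], 'ctr',C.mean(0))
d=(C[0]+C[1]-C[2]-C[3]);print('yaw',np.arctan2(d[1],d[0]))
f=[z(172,72),z(222,76),z(215,171),z(164,166)]
F=np.array([ray('top',p,24) for p in f]);print(F.mean(0),[np.linalg.norm(F[i]-F[(i+1)%4]).round(1) for i in range(4)])
d=(F[0]+F[1]-F[2]-F[3]);print('yaw',np.arctan2(d[1],d[0]))
w=lambda x,y:(170+x/4,60+y/4)
b=[w(250,195),w(272,193),w(297,297),w(240,308)]
print(np.array([ray('top',p,38) for p in b]).round(1))
hh=[w(213,195),w(235,190),w(248,266),w(225,270)]
print(np.array([ray('top',p,101) for p in hh]).round(1))
bt=[ray('top',w(x,y),99) for x,y in [(600,112),(605,230),(606,352)]];print(bt)
m=r.camera_model('wrist');R=np.array(m['R']);s=r.get_state()
T=Ro.from_euler('xyz',s['eef_rot']).as_matrix()
print('cam axes in tool',(T.T@R.T).round(3)); c=-R.T@np.array(m['t']); print(T.T@(c-s['eef_pos']))
print(T.round(2))
```

```text
[[ 697.7 -194.4   18. ]
 [ 692.7 -282.4   18. ]
 [ 453.2 -260.5   18. ]
 [ 458.9 -170.1   18. ]]
sides [np.float64(88.1), np.float64(240.4), np.float64(90.7), np.float64(240.0)] ctr [ 575.63866448 -226.83342599   18.        ]
yaw -0.09619088390045955
[ 638.9134388  -233.16911424   24.        ] [np.float64(35.1), np.float64(67.5), np.float64(35.7), np.float64(66.8)]
yaw -0.10601011658297677
[[614.7 193.7  38. ]
 [615.6 181.2  38. ]
 [555.8 167.5  38. ]
 [550.1 199.8  38. ]]
[[599.3 201.3 101. ]
 [601.8 189.6 101. ]
 [560.9 182.9 101. ]
 [558.9 195.2 101. ]]
[array([641.16378761,  -5.53523203,  99.        ]), array([577.40704854,  -7.11540855,  99.        ]), array([511.96482006,  -6.52383786,  99.        ])]
cam axes in tool [[ 1.    -0.001 -0.001]
 [ 0.001  0.96   0.28 ]
 [ 0.001 -0.28   0.96 ]]
[  -1.52162528  -72.52715028 -142.52627181]
[[ 0.26 -0.96  0.  ]
 [-0.96 -0.26 -0.  ]
 [ 0.   -0.   -1.  ]]
```

View pics/wrist0.png

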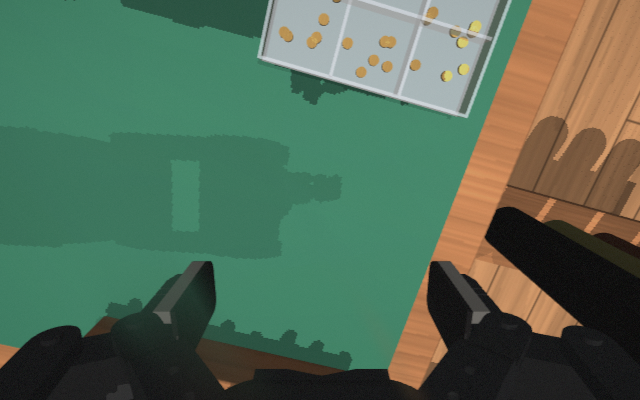

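Call:
step_arm:
  motion:
    - {"x": -30,"y": -45,"z": 0,"twist": 3,"grip": 0}
    - {"x": -60,"y": -90,"z": 5,"twist": 6,"grip": 0}
    - {"x": -95,"y": -140,"z": 10,"twist": 9,"grip": 0}
    - {"x": -130,"y": -190,"z": 15,"twist": 12,"grip": 0}
    - {"x": -165,"y": -245,"z": 20,"twist": 15,"grip": 0}
    - {"x": -200,"y": -295,"z": 25,"twist": 18,"grip": 0}
    - {"x": -235,"y": -350,"z": 30,"twist": 20,"grip": 0}
    - {"x": -265,"y": -400,"z": 31,"twist": 21,"grip": 0}
    - {"x": -279,"y": -424,"z": 31,"twist": 21,"grip": 0}
    - {"x": -279,"y": -424,"z": 31,"twist": 21,"grip": 0}
  force: 25

```text
time_s: 1.8
eef_pos: [501.0, -221.1, 200.2]
eef_rot: [-3.141, -0.0, -1.668]
ft_force: [-0.1, -1.6, 1.0]
finger_gap: 0.5
```

```bash
cat >> h.py <<'E'
from scipy.spatial.transform import Rotation as Ro
def shift(target,yaw=None):
    s=r.get_state();T=Ro.from_euler('xyz',s['eef_rot']).as_matrix()
    d=T.T@(np.array(target)-s['eef_pos']); y=np.arctan2(T[1,0],T[0,0])
    print('t',s['time_s'],'pos',s['eef_pos'].round(1),'rpy',s['eef_rot'].round(4),'F',s['ft_force'].round(1),'gap',round(s['finger_gap'],3))
    print('shift',d.round(1),'twist',None if yaw is None else -np.degrees((yaw-y+np.pi)%(2*np.pi)-np.pi).round(2))
E
python3 - <<'E'
from h import *
shift([500,-222,200],-1.671)
m=r.camera_model('wrist')
save('wrist','w1.png')
for q in ['jig','tag_frame','handle_grip','handle_pivot']:
    z={'jig':0,'tag_frame':24,'handle_grip':108,'handle_pivot':44}[q]
    print(q,[(np.round(a['location']),round(a['score'],2),ray('wrist',a['location'],z,m).round(1)) for a in r.mark_of('wrist',q)[:2]])
E
```

```text
t 1.8 pos [ 501.  -221.1  200.2] rpy [-3.1415e+00 -1.0000e-04 -1.6685e+00] F [-0.1 -1.6  1. ] gap 0.5
shift [1.  0.9 0.2] twist 0.14
jig [(array([315.,  89.]), 0.81, array([ 579.5, -221.4,    0. ]))]
tag_frame [(array([ 79., 114.]), 0.27, array([579.1, -17.1,  24. ]))]
handle_grip [(array([316., 230.]), 0.85, array([ 484. , -214.1,  108. ])), (array([ 65., 200.]), 0.39, array([523. , -46.3, 108. ]))]
handle_pivot [(array([318., 176.]), 0.89, array([ 509. , -216.7,   44. ]))]
```

View pics/w1.png

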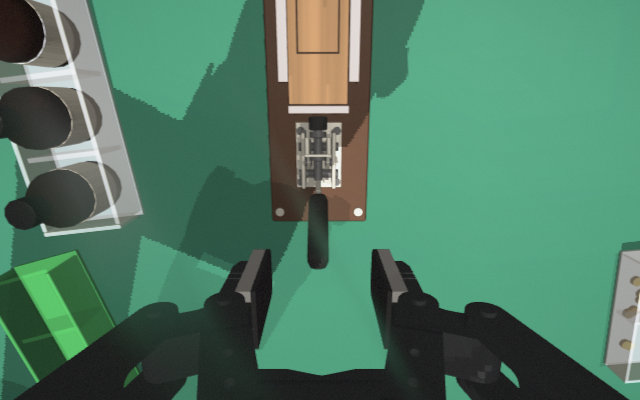

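Run:
```python
from h import *
P=cv2.imread('pics/w1.png')
for a in [(273,220),(367,220),(264,0),(372,0)]: print(a,ray('wrist',a,18).round(1))
for a in [(280,212),(358,212)]: print(a,ray('wrist',a,20).round(1))
p,d=r.read_camera('wrist')
for a in [(318,200),(318,215),(318,230),(318,245),(318,260),(318,266)]: print(a,d[a[1],a[0]],pt('wrist',a,d[a[1],a[0]]).round(1))
```

```text
(273, 220) [ 463.2 -171.3   18. ]
(367, 220) [ 453.9 -260.6   18. ]
(264, 0) [ 650.3 -190.5   18. ]
(372, 0) [ 641.3 -277.3   18. ]
(280, 212) [ 471.  -179.4   20. ]
(358, 212) [ 463.5 -252.5   20. ]
(318, 200) 254.75658 [ 501.4 -219.3   98.1]
(318, 215) 246.48154 [ 493.8 -218.6  108.9]
(318, 230) 238.28827 [ 486.9 -217.9  119.5]
(318, 245) 231.00084 [ 480.3 -217.3  129. ]
(318, 260) 230.18297 [ 471.5 -216.4  132.5]
(318, 266) 236.42099 [ 465.  -215.7  127.9]
```

Call:
step_arm:
  motion:
    - {"x": -1.5,"y": 18.2,"z": 30,"twist": -0.3,"grip": 0}
    - {"x": -1.5,"y": 18.2,"z": 70,"twist": -0.3,"grip": 0}
    - {"x": -1.5,"y": 18.2,"z": 95,"twist": -0.3,"grip": 0}
    - {"x": -1.5,"y": 18.2,"z": 111,"twist": -0.3,"grip": 0}
    - {"x": -1.5,"y": 18.2,"z": 111,"twist": -0.3,"grip": 0}
    - {"x": -1.5,"y": 18.2,"z": 111,"twist": -0.3,"grip": -1}
    - {"x": -1.5,"y": 18.2,"z": 111,"twist": -0.3,"grip": -1}
    - {"x": -1.5,"y": 18.2,"z": 111,"twist": -0.3,"grip": -1}
    - {"x": -1.5,"y": 18.2,"z": 111,"twist": -0.3,"grip": -1}
    - {"x": -1.5,"y": 18.2,"z": 111,"twist": -0.3,"grip": -1}
  force: 20

```text
time_s: 3.35
eef_pos: [480.9, -217.0, 90.0]
eef_rot: [3.14, 0.004, -1.668]
ft_force: [2.2, 23.2, 4.1]
finger_gap: 0.16
```

Run:
```python
from h import *
shift([483,-217.8,89],-1.671)
save('wrist','w2.png')
```

```text
t 3.35 pos [ 480.9 -217.    90. ] rpy [ 3.1397  0.0036 -1.6679] F [ 2.2 23.2  4.1] gap 0.16
shift [ 0.6 -2.2  1. ] twist 0.18
```

View pics/w2.png

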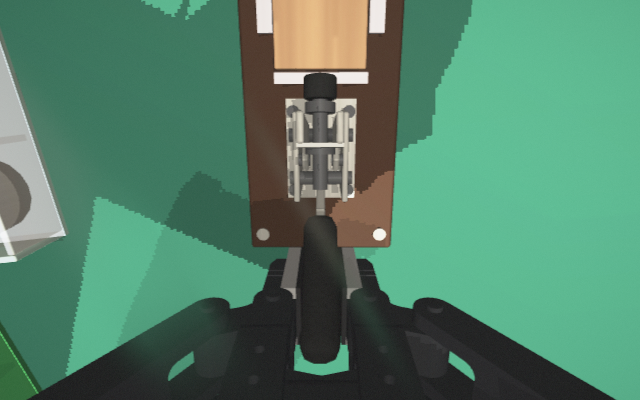

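Call:
step_arm:
  motion:
    - {"x": -1,"y": 5.8,"z": 4.5,"grip": -1}
    - {"x": -1,"y": 13,"z": 9.8,"grip": -1}
    - {"x": -1,"y": 19.5,"z": 15.5,"grip": -1}
    - {"x": -1,"y": 25.3,"z": 21.8,"grip": -1}
    - {"x": -1,"y": 30.3,"z": 28.9,"grip": -1}
    - {"x": -1,"y": 34.3,"z": 36.5,"grip": -1}
    - {"x": -1,"y": 37.4,"z": 44.6,"grip": -1}
    - {"x": -1,"y": 39.4,"z": 53,"grip": -1}
    - {"x": -1,"y": 39.4,"z": 55,"grip": -1}
    - {"x": -1,"y": 39.4,"z": 56,"grip": -1}

```text
validation failed for argument at $.mo...
```

Run:
```python
from h import *
shift([442,-214,37],-1.671)
save('wrist','w3.png');save('side','s3.png')
p=cv2.imread('pics/s3.png'); cv2.imwrite('pics/s3z.png',cv2.resize(p[80:230,210:400],None,fx=4,fy=4,interpolation=cv2.INTER_CUBIC))
```

```text
t 3.4 pos [ 480.9 -217.    90. ] rpy [ 3.1397  0.0035 -1.6679] F [ 2.2 23.1  3.3] gap 0.159
shift [ 0.9 38.9 53.1] twist 0.18
```

View pics/w3.png

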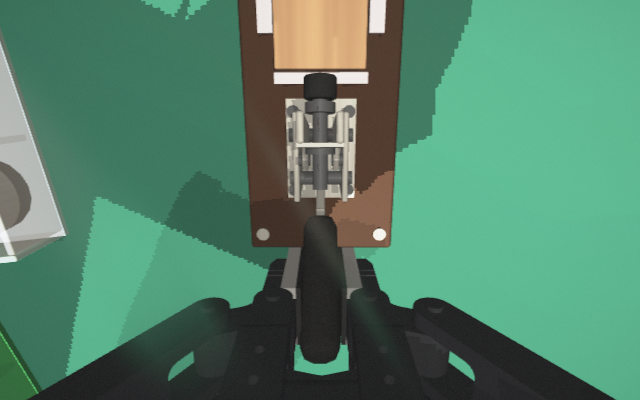

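View pics/s3z.png

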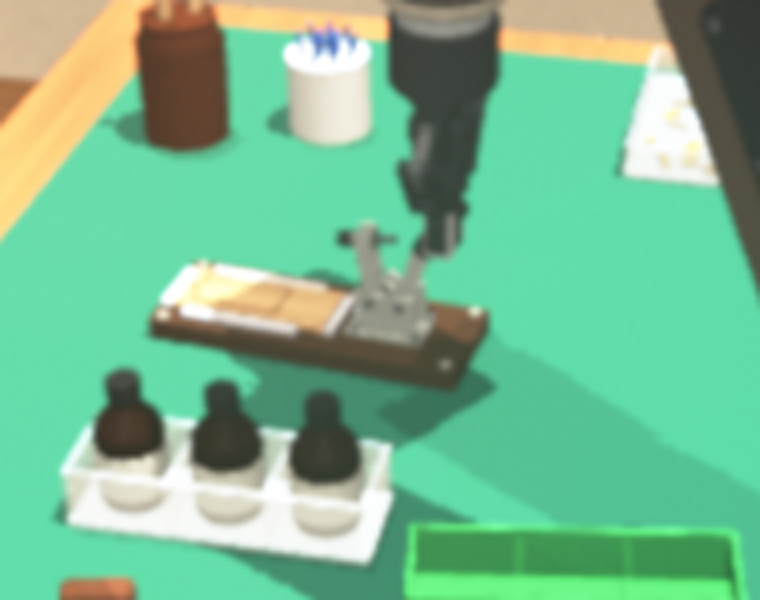

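The call was refused because the rows lacked "twist". I'll repeat it with all the fields.

Call:
step_arm:
  motion:
    - {"x": -1,"y": 5.8,"z": 4.5,"twist": 0,"grip": -1}
    - {"x": -1,"y": 13,"z": 9.8,"twist": 0,"grip": -1}
    - {"x": -1,"y": 19.5,"z": 15.5,"twist": 0,"grip": -1}
    - {"x": -1,"y": 25.3,"z": 21.8,"twist": 0,"grip": -1}
    - {"x": -1,"y": 30.3,"z": 28.9,"twist": 0,"grip": -1}
    - {"x": -1,"y": 34.3,"z": 36.5,"twist": 0,"grip": -1}
    - {"x": -1,"y": 37.4,"z": 44.6,"twist": 0,"grip": -1}
    - {"x": -1,"y": 39.4,"z": 53,"twist": 0,"grip": -1}
    - {"x": -1,"y": 39.4,"z": 55,"twist": 0,"grip": -1}
    - {"x": -1,"y": 39.4,"z": 56,"twist": 0,"grip": -1}
  force: 20

```text
time_s: 4.75
eef_pos: [441.7, -212.7, 35.2]
eef_rot: [3.141, 0.002, -1.668]
ft_force: [-8.4, -5.3, 6.2]
finger_gap: 0.162
```

Run:
```python
from h import *
shift([442,-214,37],-1.671)
save('wrist','w4.png');save('side','s4.png')
p=cv2.imread('pics/s4.png'); cv2.imwrite('pics/s4z.png',cv2.resize(p[80:230,210:400],None,fx=4,fy=4,interpolation=cv2.INTER_CUBIC))
```

```text
t 4.75 pos [ 441.7 -212.7   35.2] rpy [ 3.1406e+00  2.5000e-03 -1.6677e+00] F [-8.4 -5.3  6.2] gap 0.162
shift [ 1.3 -0.5 -1.8] twist 0.19
```

View pics/w4.png

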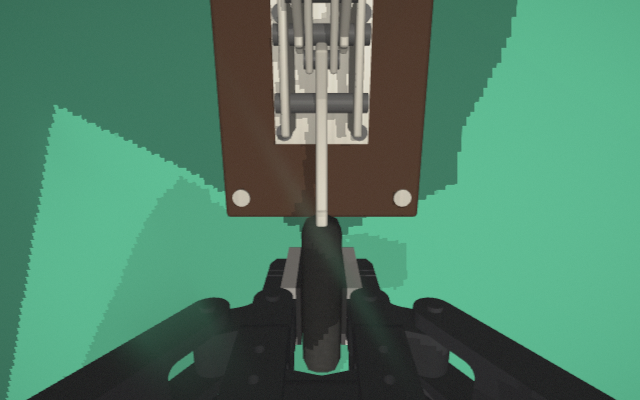

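View pics/s4z.png

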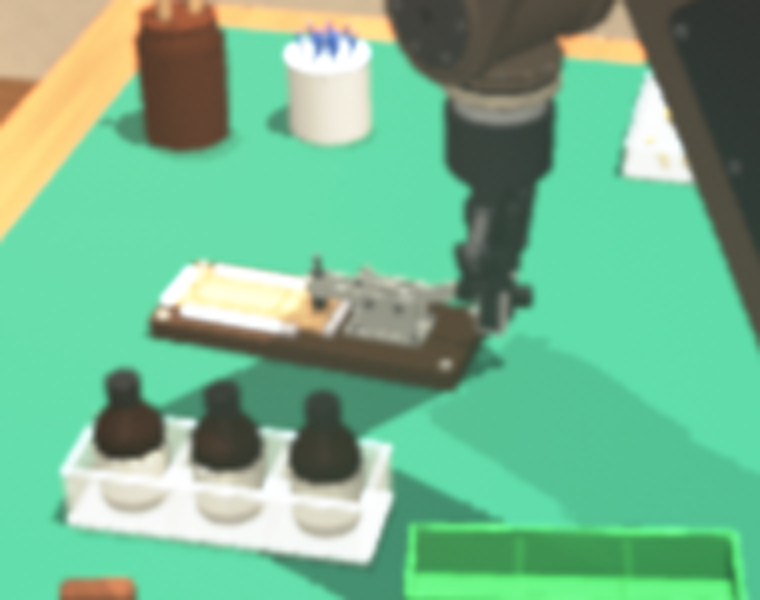

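Call:
step_arm:
  motion:
    - {"x": 0,"y": 0,"z": 0,"twist": 0,"grip": -1}
    - {"x": 0,"y": 0,"z": 2,"twist": 0,"grip": -1}
    - {"x": 0,"y": 0,"z": 4,"twist": 0,"grip": -1}
    - {"x": 0,"y": 0,"z": 5,"twist": 0,"grip": -1}
    - {"x": 0,"y": 0,"z": 5,"twist": 0,"grip": -1}
    - {"x": 0,"y": 0,"z": 5,"twist": 0,"grip": -1}
    - {"x": 0,"y": 0,"z": 5,"twist": 0,"grip": -1}
    - {"x": 0,"y": 0,"z": 5,"twist": 0,"grip": -1}
    - {"x": 0,"y": 0,"z": 5,"twist": 0,"grip": -1}
    - {"x": 0,"y": 0,"z": 5,"twist": 0,"grip": -1}
  force: 50

```text
time_s: 6.1
eef_pos: [441.2, -212.7, 30.8]
eef_rot: [3.14, 0.002, -1.668]
ft_force: [-9.1, -1.2, 7.5]
finger_gap: 0.156
```

Call:
step_arm:
  motion:
    - {"x": 0,"y": 0,"z": 0,"twist": 0,"grip": 0}
    - {"x": 0,"y": 0,"z": 0,"twist": 0,"grip": 0}
    - {"x": 0,"y": 0,"z": 0,"twist": 0,"grip": 0}
    - {"x": 0,"y": 0,"z": -40,"twist": 0,"grip": 0}
    - {"x": 0,"y": 0,"z": -80,"twist": 0,"grip": 0}
    - {"x": 0,"y": 0,"z": -120,"twist": 0,"grip": 0}
    - {"x": 0,"y": 0,"z": -160,"twist": 0,"grip": 0}
    - {"x": 0,"y": 0,"z": -180,"twist": 0,"grip": 0}
    - {"x": 0,"y": 0,"z": -180,"twist": 0,"grip": 0}
    - {"x": 0,"y": 0,"z": -180,"twist": 0,"grip": 0}
  force: 20

```text
time_s: 7.35
eef_pos: [441.1, -212.9, 209.9]
eef_rot: [3.139, 0.003, -1.668]
ft_force: [0.2, 0.1, -1.2]
finger_gap: 0.502
```

Run:
```python
from h import *
shift([442,-214,37],-1.671)
m=r.camera_model('wrist')
p,d=save('wrist','w5.png')
np.save('d5.npy',d); import pickle; pickle.dump(m,open('m5.pkl','wb'))
for q,z in [('tag_frame',24),('handle_pivot',44),('handle_grip',56)]:
    print(q,[(np.round(a['location']),round(a['score'],2),ray('wrist',a['location'],z,m).round(1)) for a in r.mark_of('wrist',q)[:2]])
```

```text
t 7.35 pos [ 441.1 -212.9  209.9] rpy [ 3.1394e+00  2.8000e-03 -1.6675e+00] F [ 0.2  0.1 -1.2] gap 0.502
shift [  1.5  -1.4 172.9] twist 0.2
tag_frame []
handle_pivot [(array([320.,  98.]), 0.7, array([ 511.4, -216.2,   44. ]))]
handle_grip [(array([320., 184.]), 0.87, array([ 442.1, -209.2,   56. ]))]
```

View pics/w5.png

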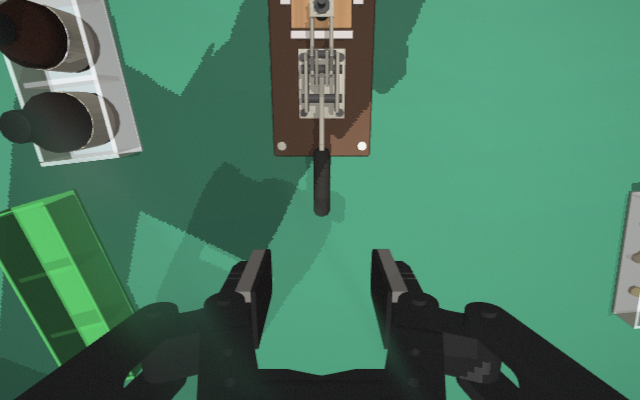

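Run:
```python
from h import *
import pickle
d=np.load('d5.npy');m=pickle.load(open('m5.pkl','rb'))
for a in [(321,160),(321,170),(321,180),(321,190),(321,200),(321,210),(321,105),(322,5),(300,140),(345,140),(310,20),(340,35),(250,200)]: print(a,pt('wrist',a,d[a[1],a[0]],m).round(1))
```

```text
(321, 160) [ 463.9 -212.5   66.1]
(321, 170) [ 455.7 -211.7   65.5]
(321, 180) [ 447.3 -210.9   65.1]
(321, 190) [ 438.7 -210.    64.3]
(321, 200) [ 430.1 -209.2   64.2]
(321, 210) [ 421.4 -208.3   64. ]
(321, 105) [ 505.9 -216.6   51. ]
(322, 5) [ 575.6 -224.2   62.9]
(300, 140) [ 476.  -194.1   18.1]
(345, 140) [ 472.  -235.4   18.1]
(310, 20) [ 568.9 -214.4   50.5]
(340, 35) [ 560.4 -237.9   21.7]
(250, 200) [ 419.  -135.4    1.3]
```

Call:
step_arm:
  motion:
    - {"x": -40,"y": -4,"z": 0,"twist": -1,"grip": 0.2}
    - {"x": -90,"y": -9,"z": -5,"twist": -3,"grip": 0.2}
    - {"x": -140,"y": -14,"z": -5,"twist": -4.5,"grip": 0.2}
    - {"x": -195,"y": -19,"z": -5,"twist": -6,"grip": 0.2}
    - {"x": -250,"y": -24,"z": -5,"twist": -8,"grip": 0.2}
    - {"x": -305,"y": -30,"z": -5,"twist": -9.5,"grip": 0.2}
    - {"x": -355,"y": -35,"z": -5,"twist": -11,"grip": 0.2}
    - {"x": -390,"y": -38,"z": -5,"twist": -12,"grip": 0.2}
    - {"x": -406,"y": -40,"z": -5,"twist": -12.5,"grip": 0.2}
    - {"x": -406,"y": -40,"z": -5,"twist": -12.5,"grip": 0.2}

```text
time_s: 8.8
eef_pos: [520.2, 187.4, 215.5]
eef_rot: [3.139, 0.003, -1.448]
ft_force: [0.0, -0.4, 0.6]
finger_gap: 0.596
```

Run:
```python
from h import *
shift([520,187,215],-1.45)
m=r.camera_model('wrist')
p,d=save('wrist','w6.png')
np.save('d6.npy',d); import pickle; pickle.dump(m,open('m6.pkl','wb'))
for q,z in [('stamp_face',15),('stamp_grip',73),('ink_pad',0)]:
    print(q,[(np.round(a['location']),round(a['score'],2),ray('wrist',a['location'],z,m).round(1)) for a in r.mark_of('wrist',q)[:2]])
```

```text
t 8.8 pos [520.2 187.4 215.5] rpy [ 3.1389  0.0033 -1.4484] F [ 0.  -0.4  0.6] gap 0.596
shift [0.4 0.2 0.5] twist 0.09
stamp_face [(array([325., 102.]), 0.8, array([586.8, 194.8,  15. ]))]
stamp_grip [(array([322., 102.]), 0.77, array([587.6, 197.2,  73. ]))]
ink_pad [(array([318.,  98.]), 0.64, array([589., 201.,   0.])), (array([324., 103.]), 0.62, array([585.1, 195.5,   0. ]))]
```

View pics/w6.png

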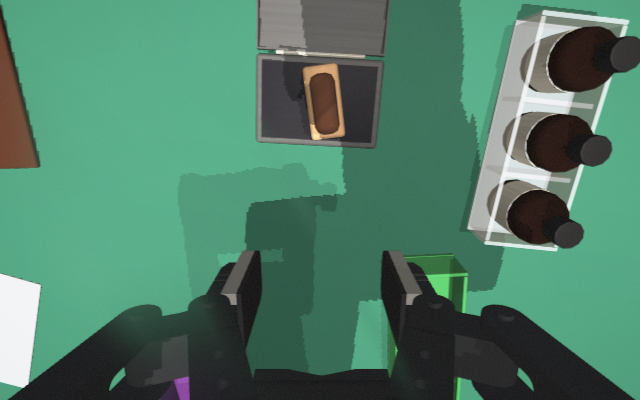

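```bash
cat >> h.py <<'E'
def cloud(d,m):
    K=np.array(m['intrinsics']);R=np.array(m['R']);t=np.array(m['t'])
    v,u=np.mgrid[0:400,0:640]; q=np.stack([u,v,np.ones_like(u)],-1)@np.linalg.inv(K).T
    return (q*d[...,None]-t)@R
def rect(P):
    (c,s,a)=cv2.minAreaRect(P[:,:2].astype(np.float32)); b=cv2.boxPoints((c,s,a))
    e=[b[1]-b[0],b[2]-b[1]]; l=max(e,key=np.linalg.norm); y=np.arctan2(l[1],l[0]); y=(y+np.pi/2)%np.pi-np.pi/2
    return np.round(c,1),np.round(s,1),round(float(y),4)
E
python3 - <<'E'
from h import *
import pickle
d=np.load('d6.npy');m=pickle.load(open('m6.pkl','rb'))
C=cloud(d,m); sub=C[50:150,285:360]; dd=d[50:150,285:360]
P=sub[dd>0]
for lo,hi in [(97,106),(92,106),(34,42)]:
    S=P[(P[:,2]>lo)&(P[:,2]<hi)]; print(lo,hi,len(S),S.mean(0).round(1),rect(S))
# block top image edges via color
E
```

```text
97 106 1335 [587.  196.2 100. ] (array([586.5, 195.8]), array([40.6, 17.2]), 0.2738)
92 106 1478 [587.1 196.2  99.6] (array([586.6, 196. ]), array([42., 18.]), 0.2523)
34 42 1067 [589.7 197.2  37.5] (array([586.5, 196.2]), array([62. , 29.9]), 0.2522)
```

Call:
step_arm:
  motion:
    - {"x": 0,"y": -25,"z": 10,"twist": -2,"grip": 0.2}
    - {"x": -0.5,"y": -50,"z": 25,"twist": -5,"grip": 0.2}
    - {"x": -0.5,"y": -67,"z": 45,"twist": -7.4,"grip": 0.2}
    - {"x": -0.5,"y": -67,"z": 80,"twist": -7.4,"grip": 0.2}
    - {"x": -0.5,"y": -67,"z": 115,"twist": -7.4,"grip": 0.2}
    - {"x": -0.5,"y": -67,"z": 140,"twist": -7.4,"grip": 0.2}
    - {"x": -0.5,"y": -67,"z": 155,"twist": -7.4,"grip": 0.2}
    - {"x": -0.5,"y": -67,"z": 161.5,"twist": -7.4,"grip": 0.2}
    - {"x": -0.5,"y": -67,"z": 161.5,"twist": -7.4,"grip": 0.2}
    - {"x": -0.5,"y": -67,"z": 161.5,"twist": -7.4,"grip": 0.2}

```text
time_s: 10.25
eef_pos: [586.7, 195.1, 55.3]
eef_rot: [3.141, 0.004, -1.322]
ft_force: [-0.5, -0.6, -0.5]
finger_gap: 0.602
```

Run:
```python
from h import *
shift([586.6,196.1,54],-1.319)
p,d=save('wrist','w7.png')
```

```text
t 10.25 pos [586.7 195.1  55.3] rpy [ 3.1413  0.0036 -1.3217] F [-0.5 -0.6 -0.5] gap 0.602
shift [-0.9 -0.2  1.3] twist -0.15
```

View pics/w7.png

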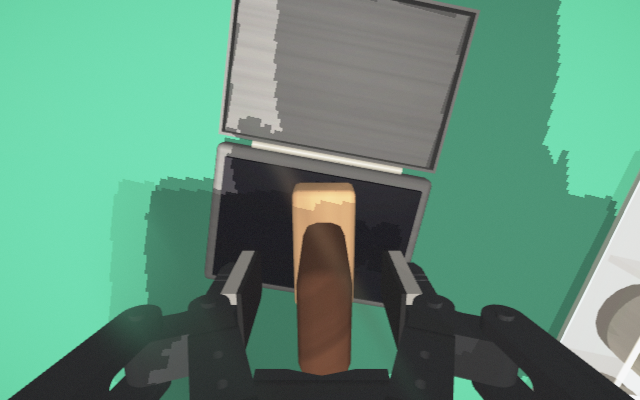

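Call:
step_arm:
  motion:
    - {"x": 1,"y": 0,"z": 1,"twist": 0,"grip": 0.2}
    - {"x": 1.5,"y": 0,"z": 1,"twist": 0,"grip": 0.2}
    - {"x": 1.5,"y": 0,"z": 1,"twist": 0,"grip": -0.2}
    - {"x": 1.5,"y": 0,"z": 1,"twist": 0,"grip": -0.5}
    - {"x": 1.5,"y": 0,"z": 1,"twist": 0,"grip": -0.7}
    - {"x": 1.5,"y": 0,"z": 1,"twist": 0,"grip": -1}
    - {"x": 1.5,"y": 0,"z": 1,"twist": 0,"grip": -1}
    - {"x": 1.5,"y": 0,"z": 1,"twist": 0,"grip": -1}
    - {"x": 1.5,"y": 0,"z": 1,"twist": 0,"grip": -1}
    - {"x": 1.5,"y": 0,"z": 1,"twist": 0,"grip": -1}
  force: 50

```text
time_s: 11.55
eef_pos: [587.1, 193.8, 54.3]
eef_rot: [3.142, 0.004, -1.322]
ft_force: [-0.3, 1.0, 2.3]
finger_gap: 0.205
```

Run:
```python
from h import *
shift([586.6,196.1,54],-1.319)
p,d=save('wrist','w8.png')
```

```text
t 11.55 pos [587.1 193.8  54.3] rpy [ 3.1415  0.0036 -1.3217] F [-0.3  1.   2.3] gap 0.205
shift [-2.4 -0.1  0.4] twist -0.15
```

View pics/w8.png

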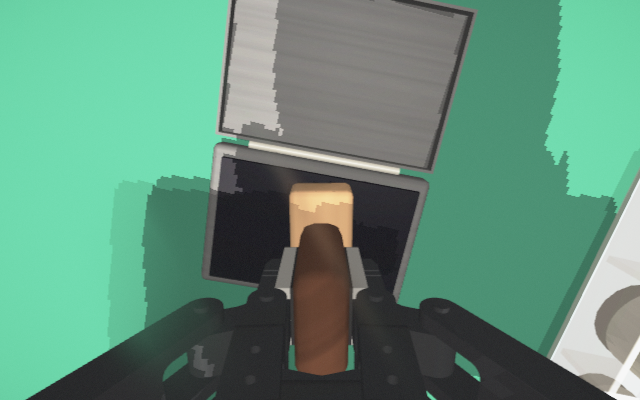

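Call:
step_arm:
  motion:
    - {"x": 0,"y": 0,"z": -5,"twist": 0,"grip": -1}
    - {"x": 0,"y": 0,"z": -15,"twist": 0,"grip": -1}
    - {"x": 0,"y": 0,"z": -35,"twist": 0,"grip": -1}
    - {"x": 0,"y": 0,"z": -60,"twist": 0,"grip": -1}
    - {"x": 0,"y": 0,"z": -90,"twist": 0,"grip": -1}
    - {"x": 0,"y": 0,"z": -120,"twist": 0,"grip": -1}
    - {"x": 0,"y": 0,"z": -140,"twist": 0,"grip": -1}
    - {"x": 0,"y": 0,"z": -150,"twist": 0,"grip": -1}
    - {"x": 0,"y": 0,"z": -150,"twist": 0,"grip": -1}
    - {"x": 0,"y": 0,"z": -150,"twist": 0,"grip": -1}
  force: 50

```text
time_s: 12.85
eef_pos: [586.9, 193.1, 203.5]
eef_rot: [3.14, 0.004, -1.322]
ft_force: [-0.2, 0.1, -1.1]
finger_gap: 0.203
```

Call:
step_arm:
  motion:
    - {"x": 15,"y": 5,"z": 0,"twist": 1,"grip": -1}
    - {"x": 45,"y": 15,"z": 0,"twist": 2.5,"grip": -1}
    - {"x": 90,"y": 31,"z": 0,"twist": 4.5,"grip": -1}
    - {"x": 140,"y": 49,"z": 0,"twist": 7,"grip": -1}
    - {"x": 190,"y": 66,"z": 0,"twist": 9.5,"grip": -1}
    - {"x": 240,"y": 84,"z": 0,"twist": 12,"grip": -1}
    - {"x": 290,"y": 101,"z": 0,"twist": 14.5,"grip": -1}
    - {"x": 340,"y": 119,"z": 0,"twist": 17,"grip": -1}
    - {"x": 375,"y": 131,"z": 0,"twist": 19,"grip": -1}
    - {"x": 397,"y": 139,"z": 0,"twist": 19.8,"grip": -1}
  force: 50

```text
time_s: 14.1
eef_pos: [549.1, -228.1, 201.7]
eef_rot: [3.138, 0.003, -1.67]
ft_force: [0.4, 0.5, -1.0]
finger_gap: 0.204
```

Run:
```python
from h import *
import pickle
shift([550,-225,204],-1.668)
m=r.camera_model('wrist')
p,d=save('wrist','w9.png');np.save('d9.npy',d);pickle.dump(m,open('m9.pkl','wb'))
save('side','s9.png')
```

```text
t 14.1 pos [ 549.1 -228.1  201.7] rpy [ 3.1381  0.0032 -1.6701] F [ 0.4  0.5 -1. ] gap 0.204
shift [-3.2 -0.6 -2.3] twist -0.12
```

View pics/w9.png

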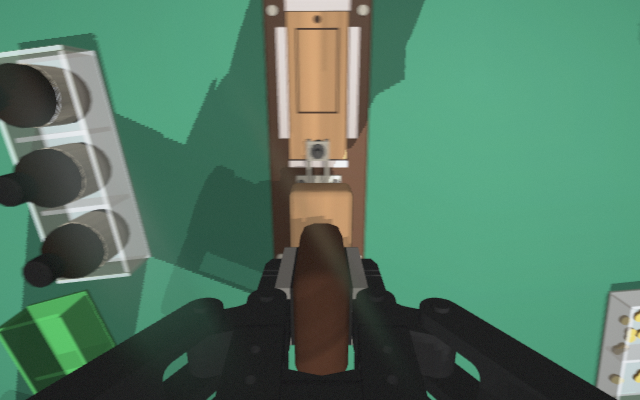

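View pics/s9.png

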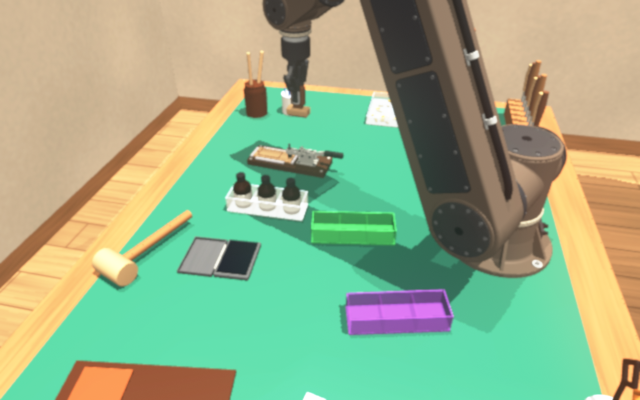

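Run:
```python
from h import *
import pickle
m=pickle.load(open('m9.pkl','rb'));d=np.load('d9.npy')
p=cv2.imread('pics/w9.png'); g=cv2.cvtColor(p,cv2.COLOR_BGR2GRAY).astype(float)
cv2.imwrite('pics/w9z.png',cv2.resize(p[0:260,250:390],None,fx=5,fy=5,interpolation=cv2.INTER_CUBIC)[:590*2][:600])
def dark(prof,lo):  # subpixel of darkest line
    b=np.median(prof); w=np.clip(b-prof-12,0,None); return lo+ (w*np.arange(len(prof))).sum()/w.sum()
L=[];Rr=[]
for v in range(36,108,4):
    L.append((dark(g[v,290:305],290),v)); Rr.append((dark(g[v,332:345],332),v))
T=[(u,dark(g[22:36,u],22)) for u in range(303,336,4)]
B=[(u,dark(g[104:120,u],104)) for u in range(303,336,4)]
print(np.round(L,1)[::5],np.round(Rr,1)[::5],np.round(T,1)[::3],np.round(B,1)[::3])
W={}
for n,q in zip('LRTB',[L,Rr,T,B]):
    W[n]=np.array([ray('wrist',a,24,m)[:2] for a in q])
def fit(P):
    vx,vy,x,y=cv2.fitLine(P.astype(np.float32),cv2.DIST_HUBER,0,.01,.01).ravel(); return np.array([x,y]),np.array([vx,vy])
F={k:fit(v) for k,v in W.items()}
def inter(a,b):
    A=np.stack([a[1],-b[1]],1); s=np.linalg.solve(A,b[0]-a[0]); return a[0]+a[1]*s[0]
c=np.array([inter(F['L'],F['T']),inter(F['R'],F['T']),inter(F['R'],F['B']),inter(F['L'],F['B'])])
print(c.round(1),'ctr',c.mean(0),[round(float(np.linalg.norm(c[i]-c[(i+1)%4])),1) for i in range(4)])
print('yaw',[round(float(np.arctan(F[k][1][1]/F[k][1][0])),4) for k in 'LR'],[round(float(np.arctan(-F[k][1][0]/F[k][1][1])),4) for k in 'TB'])
# block in hand
C=cloud(d,m); s=r.get_state()
S=C[180:248,280:360]; S=S[np.abs(S[...,2]-(s['eef_pos'][2]-16.3))<4]; 
T_=Ro.from_euler('xyz',s['eef_rot']).as_matrix(); q=(S-s['eef_pos'])@T_
print('block pts tool frame',len(q),q.min(0).round(1),q.max(0).round(1),np.median(q[:,2]))
for lo in range(-31,-18,3):
    k=q[(q[:,1]>lo)&(q[:,1]<=lo+3)]; 
    if len(k): print(lo,k[:,0].min().round(1),k[:,0].max().round(1),((k[:,0].min()+k[:,0].max())/2).round(2))
```

```text
[[296.   36. ]
 [296.4  56. ]
 [296.4  76. ]
 [297.5  96. ]] [[337.6  36. ]
 [337.6  56. ]
 [337.5  76. ]
 [337.   96. ]] [[303.   28.4]
 [315.   27.2]
 [327.   28.4]] [[303.  112.1]
 [315.  112.1]
 [327.  112.1]]
[[ 675.3 -217.5]
 [ 671.7 -251.5]
 [ 606.  -244.9]
 [ 609.3 -210.9]] ctr [ 640.58105 -231.20949] [34.2, 66.1, 34.2, 66.3]
yaw [-0.0994, -0.0994] [-0.1044, -0.098]
block pts tool frame 2673 [-17.3 -30.5  14.4] [12.8 -2.1 20.2] 16.709391160570178
-31 -16.7 12.0 -2.36
-28 -16.9 12.6 -2.15
-25 -16.9 12.6 -2.14
-22 -17.0 12.7 -2.16
-19 -17.1 12.8 -2.18
```

View pics/w9z.png

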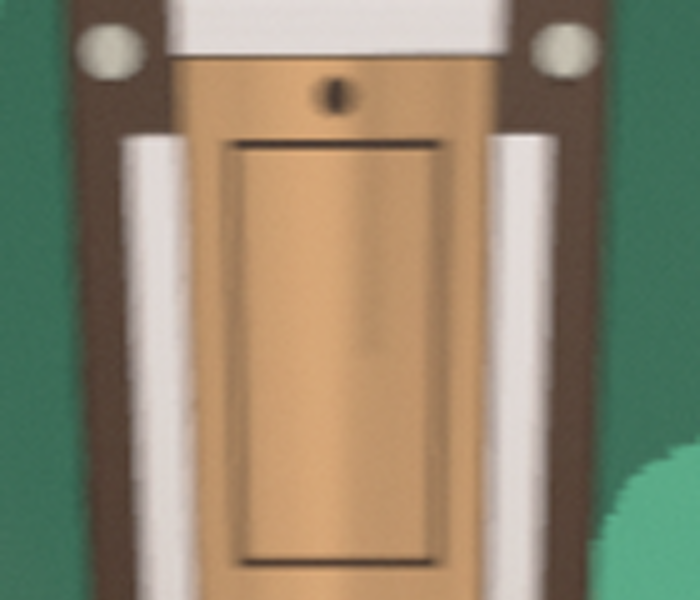

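Call:
step_arm:
  motion:
    - {"x": -1,"y": -15,"z": 0,"twist": 0,"grip": -1}
    - {"x": -2,"y": -40,"z": 0,"twist": 0,"grip": -1}
    - {"x": -3,"y": -65,"z": 5,"twist": 0,"grip": -1}
    - {"x": -3.8,"y": -85,"z": 20,"twist": 0,"grip": -1}
    - {"x": -3.8,"y": -91.6,"z": 40,"twist": 0,"grip": -1}
    - {"x": -3.8,"y": -91.6,"z": 65,"twist": 0,"grip": -1}
    - {"x": -3.8,"y": -91.6,"z": 85,"twist": 0,"grip": -1}
    - {"x": -3.8,"y": -91.6,"z": 97,"twist": 0,"grip": -1}
    - {"x": -3.8,"y": -91.6,"z": 102,"twist": 0,"grip": -1}
    - {"x": -3.8,"y": -91.6,"z": 102,"twist": 0,"grip": -1}
  force: 50

```text
time_s: 15.45
eef_pos: [640.7, -232.8, 99.6]
eef_rot: [3.138, 0.003, -1.67]
ft_force: [0.2, 0.1, -0.4]
finger_gap: 0.207
```

Run:
```python
from h import *
import pickle
shift([640.6,-233.4,71.5],-1.6703)
m=r.camera_model('wrist')
p,d=save('wrist','w10.png');np.save('d10.npy',d);pickle.dump(m,open('m10.pkl','wb'))
shift([640.6,-233.4,71.5],-1.6703)
C=cloud(d,m); s=r.get_state()
S=C[150:248,280:360].reshape(-1,3)
T_=Ro.from_euler('xyz',s['eef_rot']).as_matrix(); q=(S-s['eef_pos'])@T_
q=q[(np.abs(q[:,2]-16.5)<2.5)&(np.abs(q[:,0]+2.2)<16)]
A=np.c_[q[:,:2],np.ones(len(q))]; print('block plane tilt x,y',np.linalg.lstsq(A,q[:,2],rcond=None)[0], q.min(0).round(1),q.max(0).round(1))
```

```text
t 15.45 pos [ 640.7 -232.8   99.6] rpy [ 3.1385e+00  2.9000e-03 -1.6697e+00] F [ 0.2  0.1 -0.4] gap 0.207
shift [ 0.7 -0.  28.1] twist 0.04
t 15.5 pos [ 640.8 -232.9  100. ] rpy [ 3.1391e+00  2.7000e-03 -1.6697e+00] F [ 0.1 -0.5 -1.2] gap 0.2
shift [ 0.6  0.1 28.5] twist 0.03
block plane tilt x,y [-8.62401639e-04 -6.97159362e-03  1.69346890e+01] [-17.2 -30.5  15. ] [12.3 -2.4 19. ]
```

View pics/w10.png

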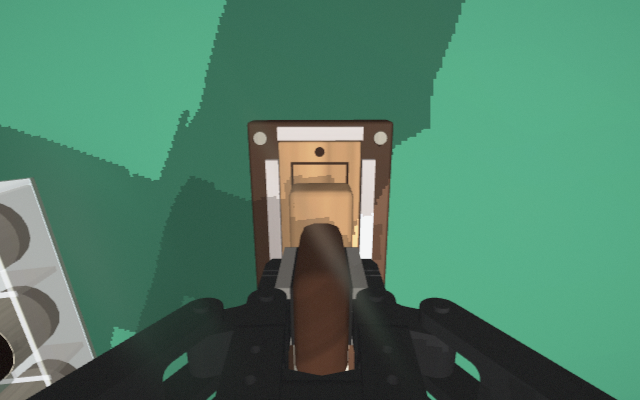

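Call:
step_arm:
  motion:
    - {"x": 0.3,"y": 0,"z": 3,"twist": 0,"grip": -1}
    - {"x": 0.5,"y": 0,"z": 8,"twist": 0,"grip": -1}
    - {"x": 0.6,"y": 0,"z": 14,"twist": 0,"grip": -1}
    - {"x": 0.6,"y": 0,"z": 19,"twist": 0,"grip": -1}
    - {"x": 0.6,"y": 0,"z": 23,"twist": 0,"grip": -1}
    - {"x": 0.6,"y": 0,"z": 26,"twist": 0,"grip": -1}
    - {"x": 0.6,"y": 0,"z": 27.5,"twist": 0,"grip": -1}
    - {"x": 0.6,"y": 0,"z": 28,"twist": 0,"grip": -1}
    - {"x": 0.6,"y": 0,"z": 28,"twist": 0,"grip": -1}
    - {"x": 0.6,"y": 0,"z": 28,"twist": 0,"grip": -1}
  force: 50

```text
time_s: 16.75
eef_pos: [640.8, -233.5, 72.1]
eef_rot: [3.139, 0.003, -1.67]
ft_force: [0.4, 0.1, -1.6]
finger_gap: 0.203
```

Run:
```python
from h import *
import pickle
shift([640.6,-233.4,71.5],-1.6703)
m=r.camera_model('wrist')
p,d=save('wrist','w11.png')
s=r.get_state()
C=cloud(d,m)
S=C[150:248,280:360].reshape(-1,3)
T_=Ro.from_euler('xyz',s['eef_rot']).as_matrix(); q=(S-s['eef_pos'])@T_
k=(np.abs(q[:,2]-16.5)<2.5)&(np.abs(q[:,0]+2.2)<16)
print('block',q[k].min(0).round(1),q[k].max(0).round(1),'world z',np.median(S[k][:,2]))
print('tag z',[C[a[1],a[0],2].round(1) for a in [(295,175),(318,165),(340,175),(300,150)]])
g=cv2.cvtColor(p,cv2.COLOR_RGB2GRAY)
cv2.imwrite('pics/w11z.png',cv2.resize(p[100:270,240:400,::-1],None,fx=3.5,fy=3.5,interpolation=cv2.INTER_CUBIC))
P,D=save('side','s11.png'); q=P[:,:,::-1]
cv2.imwrite('pics/s11z.png',cv2.resize(q[120:190,225:345],None,fx=6,fy=6,interpolation=cv2.INTER_CUBIC))
```

```text
t 16.75 pos [ 640.8 -233.5   72.1] rpy [ 3.1392e+00  2.6000e-03 -1.6698e+00] F [ 0.4  0.1 -1.6] gap 0.203
shift [-0.1  0.2  0.6] twist 0.03
block [-17.3 -30.5  14.4] [12.5 -2.3 19. ] world z 55.47363820331251
tag z [np.float64(24.5), np.float64(24.5), np.float64(24.1), np.float64(24.2)]
```

View pics/w11z.png

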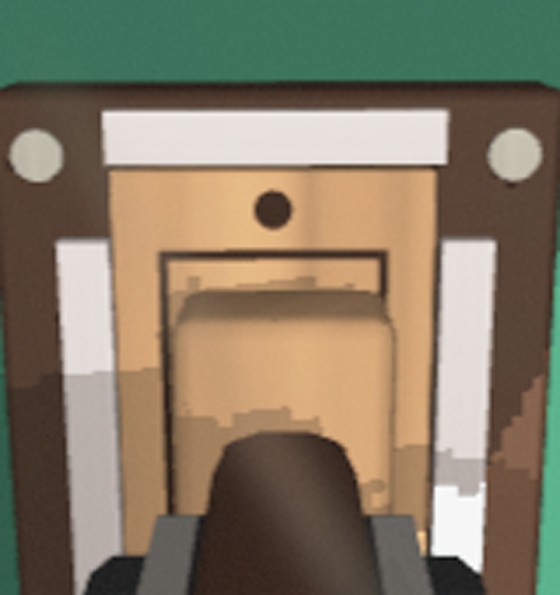

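View pics/s11z.png

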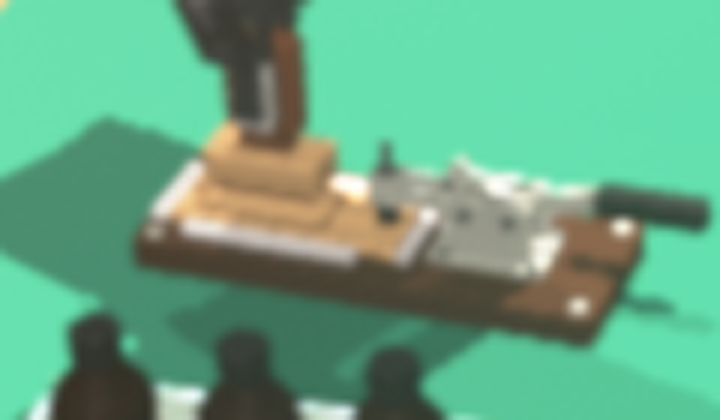

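Run:
```python
from h import *
s=r.get_state();T=Ro.from_euler('xyz',s['eef_rot']).as_matrix()
f=lambda u,v:(240+u/3.5-.35,100+v/3.5-.35)
for u,v in [(164,254),(387,254),(275,254)]:
    print((T.T@(ray('wrist',f(u,v),24)-s['eef_pos'])).round(2))
for u,v in [(188,298),(385,298)]:
    print('block',(T.T@(ray('wrist',f(u,v),55)-s['eef_pos'])).round(2))
print(s['time_s'],s['qd'].round(4),s['eef_pos'].round(2))
for q in ['stamp_face','tag_frame']:
    print(q,[(np.round(a['location'],1),round(a['score'],2)) for a in r.mark_of('wrist',q)[:2]])
```

```text
[-20.64 -32.7   48.05]
[ 13.69 -32.68  47.96]
[ -3.55 -32.69  48.01]
block [-14.62 -33.24  17.04]
block [ 11.03 -33.23  16.97]
16.85 [0.0005 0.0002 0.0009 0.0016 0.0013 0.0009] [ 640.75 -233.44   72.08]
stamp_face [(array([321.4, 236.7]), 0.62)]
tag_frame []
```

```bash
cat > fin.py <<'E'
from h import *
import sys
s=r.get_state();m=r.camera_model('wrist');p,d=save('wrist',sys.argv[1])
T=Ro.from_euler('xyz',s['eef_rot']).as_matrix()
g=cv2.cvtColor(p,cv2.COLOR_RGB2GRAY).astype(float)
def dark(a,lo):
    w=np.clip(np.median(a)-a-15,0,None); return lo+(w*np.arange(len(a))).sum()/w.sum()
top=[dark(g[166:180,u],166) for u in range(295,345,5)]; print('top rows',np.round(top,2))
tl=np.array([T.T@(ray('wrist',(u,v),24,m)-s['eef_pos']) for u,v in zip(range(295,345,5),top)])
print('top edge y',tl[:,1].mean(),'slope',np.polyfit(tl[:,0],tl[:,1],1)[0])
for v in range(175,183,2):
    a,b=dark(g[v,281:292],281),dark(g[v,345:357],345)
    A,B=[T.T@(ray('wrist',(u,v),24,m)-s['eef_pos']) for u in (a,b)]
    print(v,round(a,2),round(b,2),'frame x',A[0].round(2),B[0].round(2),'mid',((A[0]+B[0])/2).round(2))
for lo,hi in [(182,188)]: pass
q=(cloud(d,m)-s['eef_pos'])@T
for v in range(196,240,8):
    row=q[v,275:370]; k=row[(row[:,2]>13)&(row[:,2]<20)]
    u=np.where((q[v,:,2]>13)&(q[v,:,2]<20)&(np.abs(q[v,:,0])<25))[0]
    a,b=[T.T@(ray('wrist',(x,v),s['eef_pos'][2]-16.6,m)-s['eef_pos']) for x in (u.min()-.5,u.max()+.5)]
    print(v,'block',a[0].round(2),b[0].round(2),'mid',((a[0]+b[0])/2).round(2), a[1].round(1))
print(s['time_s'],s['eef_pos'].round(2))
E
python3 fin.py w12.png
```

```text
top rows [172.77 172.19 172.22 172.22 172.22 172.22 172.63 172.22 172.2  172.22]
top edge y -32.65987177520862 slope -0.004046692651260753
175 286.13 349.14 frame x -20.92 13.09 mid -3.91
177 286.36 349.13 frame x -20.83 13.11 mid -3.86
179 286.35 349.13 frame x -20.86 13.14 mid -3.86
181 286.36 349.12 frame x -20.89 13.15 mid -3.87
196 block -16.97 12.36 mid -2.3 -28.1
204 block -17.07 12.45 mid -2.31 -24.3
212 block -17.18 12.54 mid -2.32 -20.4
220 block -17.28 12.17 mid -2.56 -16.4
228 block -16.92 12.26 mid -2.33 -12.5
236 block -17.02 12.35 mid -2.34 -8.4
16.95 [ 640.72 -233.47   72.05]
```

Run:
```python
from h import *
s=r.get_state();m=r.camera_model('wrist')
T=Ro.from_euler('xyz',s['eef_rot']).as_matrix()
p=cv2.imread('pics/w12.png')
g=cv2.cvtColor(p,cv2.COLOR_BGR2GRAY).astype(float)
tool=lambda u,v,z:T.T@(ray('wrist',(u,v),z,m)-s['eef_pos'])
Q=[]
for v in range(176,232,3):
    a=g[v,282:292]; w=np.clip(np.median(a)-a-15,0,None); u=282+(w*np.arange(len(a))).sum()/max(w.sum(),1e-6); t=tool(u,v,24); Q.append(t[:2]); print(v,round(u,2),t[:2].round(2), a.astype(int))
# board long edges at z=18: brown->green
b=p.astype(int)
for side,(lo,hi) in {'L':(225,262),'R':(375,410)}.items():
    q=[]
    for v in range(135,255,5):
        a=(b[v,lo:hi,1]-b[v,lo:hi,2]).astype(float); e=np.abs(np.diff(a)); 
        k=e.argmax(); w=e[max(0,k-2):k+3]; u=lo+max(0,k-2)+(w*np.arange(len(w))).sum()/w.sum()+.5
        q.append(tool(u,v,18)[:2])
    q=np.array(q); c=np.polyfit(q[:,1],q[:,0],1); r_=q[:,0]-np.polyval(c,q[:,1]); ok=np.abs(r_)<1; c=np.polyfit(q[ok,1],q[ok,0],1); print(side,c, ok.sum(), 'x at y=0,-33',np.polyval(c,[0,-33]))
```

```text
176 286.27 [-20.86 -30.64] [174 174 160 117  78  87 142 172 173 174]
179 286.35 [-20.86 -28.98] [173 172 172 131  77  89 145 170 173 173]
182 286.35 [-20.91 -27.31] [173 173 172 130  76  87 144 168 168 168]
185 286.68 [-20.78 -25.63] [173 175 172 135  84  75 117 141 141 141]
188 286.64 [-20.85 -23.95] [175 174 173 134  82  71 116 142 138 121]
191 286.92 [-20.74 -22.26] [176 176 174 137  79  67 115 138 121 107]
194 286.85 [-20.83 -20.56] [175 175 172 136  75  60  97 111 121 139]
197 287.03 [-20.78 -18.85] [175 175 175 137  73  56  86 111 132 145]
200 287.09 [-20.79 -17.13] [176 175 175 137  75  51  83 107 130 144]
203 287.35 [-20.69 -15.41] [176 176 176 146  85  45  66  97 126 143]
206 287.28 [-20.78 -13.67] [139 140 142 127  87  45  73  99 128 143]
209 287.41 [-20.75 -11.93] [138 138 141 139 100  42  71  99 124 142]
212 287.57 [-20.71 -10.18] [140 140 139 141 102  40  55  88 124 141]
215 287.52 [-20.79  -8.42] [138 140 139 139 101  43  56  94 123 139]
218 287.71 [-20.73  -6.65] [138 139 140 138 106  50  39  85 120 137]
221 287.75 [-20.76  -4.87] [138 139 139 139 106  51  33  83 108 119]
224 287.78 [-20.79  -3.09] [139 138 140 141 114  65  35  89 111 116]
227 287.98 [-20.73  -1.29] [139 138 141 139 114  65  36  69  99 115]
230 287.98 [-20.78   0.51] [138 137 139 140 114  65  36  70  98 114]
L [ 1.90343366e-03 -4.78824943e+01] 24 x at y=0,-33 [-47.8824943  -47.94530761]
R [1.07863080e-03 4.09562854e+01] 24 x at y=0,-33 [40.95628541 40.92069059]
```

View pics/w12.png

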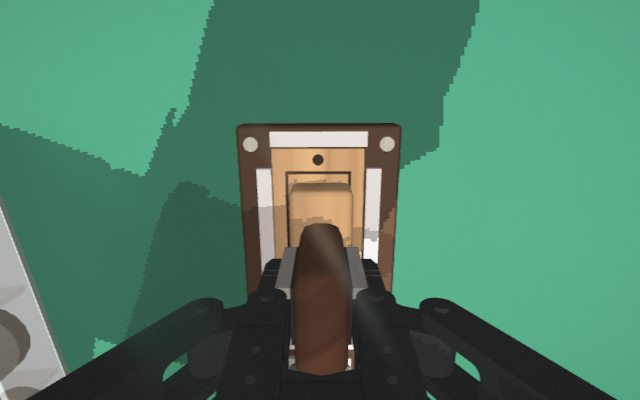

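Run:
```python
from h import *
import pickle
def edges(fn,m,rows,Ls,Rs):
    b=cv2.imread('pics/'+fn).astype(int); out=[]
    for (lo,hi) in (Ls,Rs):
        q=[]
        for v in rows:
            a=(b[v,lo:hi,1]-b[v,lo:hi,2]).astype(float); a=cv2.GaussianBlur(a[None],(1,1),0)[0]; e=np.abs(np.diff(a)); k=e.argmax(); k0=max(0,k-2); w=e[k0:k+3]
            q.append(ray('wrist',(lo+k0+(w*np.arange(len(w))).sum()/w.sum()+.5,v),18,m)[:2])
        q=np.array(q); c=np.polyfit(q[:,0],q[:,1],1); ok=np.abs(q[:,1]-np.polyval(c,q[:,0]))<1; c=np.polyfit(q[ok,0],q[ok,1],1); out.append(c)
    print(fn,np.round(out,4).tolist(),'centre y at x=640:',np.round((np.polyval(out[0],640)+np.polyval(out[1],640))/2,2),'width',np.round(np.polyval(out[0],640)-np.polyval(out[1],640),2))
L=lambda n:pickle.load(open(n,'rb'))
edges('w5.png',L('m5.pkl'),range(5,145,5),(262,285),(360,385))
edges('w9.png',L('m9.pkl'),range(20,230,5),(255,285),(355,380))
edges('w10.png',L('m10.pkl'),range(135,255,5),(235,265),(370,405))
edges('w12.png',r.camera_model('wrist'),range(135,255,5),(225,262),(375,410))
```

```text
w5.png [[-0.0977, -122.5503], [-0.0977, -212.1768]] centre y at x=640: -229.89 width 89.62
w9.png [[-0.0982, -124.0548], [-0.0988, -212.6362]] centre y at x=640: -231.4 width 89.0
w10.png [[-0.098, -122.3307], [-0.0974, -212.0642]] centre y at x=640: -229.73 width 89.39
w12.png [[-0.0974, -122.8073], [-0.0982, -211.5365]] centre y at x=640: -229.77 width 89.26
```

The wrist picture taken while the arm was still settling (w9) is about 1.5 mm off. Three settled pictures agree with each other, so I'll shift the stamp by −1.4 mm along tool x.

Call:
step_arm:
  motion:
    - {"x": -0.5,"y": 0,"z": 0,"twist": 0,"grip": -1}
    - {"x": -1,"y": 0,"z": 0,"twist": 0,"grip": -1}
    - {"x": -1.4,"y": 0,"z": 0,"twist": 0,"grip": -1}
    - {"x": -1.4,"y": 0,"z": 0,"twist": 0,"grip": -1}
    - {"x": -1.4,"y": 0,"z": 0,"twist": 0,"grip": -1}
    - {"x": -1.4,"y": 0,"z": 0,"twist": 0,"grip": -1}
    - {"x": -1.4,"y": 0,"z": 0,"twist": 0,"grip": -1}
    - {"x": -1.4,"y": 0,"z": 0,"twist": 0,"grip": -1}
    - {"x": -1.4,"y": 0,"z": 0,"twist": 0,"grip": -1}
    - {"x": -1.4,"y": 0,"z": 0,"twist": 0,"grip": -1}
  force: 50

```text
time_s: 18.25
eef_pos: [640.8, -232.1, 72.0]
eef_rot: [3.139, 0.003, -1.67]
ft_force: [0.9, 0.3, -1.9]
finger_gap: 0.204
```

```bash
python3 fin.py w13.png
python3 - <<'E'
from h import *
print(r.get_state()['eef_rot'])
P,D=save('top','t13.png'); cv2.imwrite('pics/t13z.png',cv2.resize(P[60:200,290:470,::-1],None,fx=4,fy=4,interpolation=cv2.INTER_CUBIC))
E
```

```text
top rows [172.32 172.19 172.22 172.22 172.23 172.22 172.23 172.22 172.22 172.23]
top edge y -32.72876907187432 slope -0.00021651744179055797
175 288.77 351.78 frame x -19.49 14.52 mid -2.49
177 288.77 351.69 frame x -19.52 14.5 mid -2.51
179 288.76 351.53 frame x -19.56 14.43 mid -2.56
181 288.94 351.52 frame x -19.49 14.45 mid -2.52
196 block -16.51 12.36 mid -2.07 -28.1
204 block -17.07 12.45 mid -2.31 -24.3
212 block -17.18 12.08 mid -2.55 -20.4
220 block -17.28 12.17 mid -2.56 -16.5
228 block -16.92 12.26 mid -2.33 -12.5
236 block -17.02 12.35 mid -2.33 -8.4
18.25 [ 640.83 -232.07   72.05]
[ 3.13912401e+00  2.67986985e-03 -1.66981804e+00]
```

View pics/t13z.png

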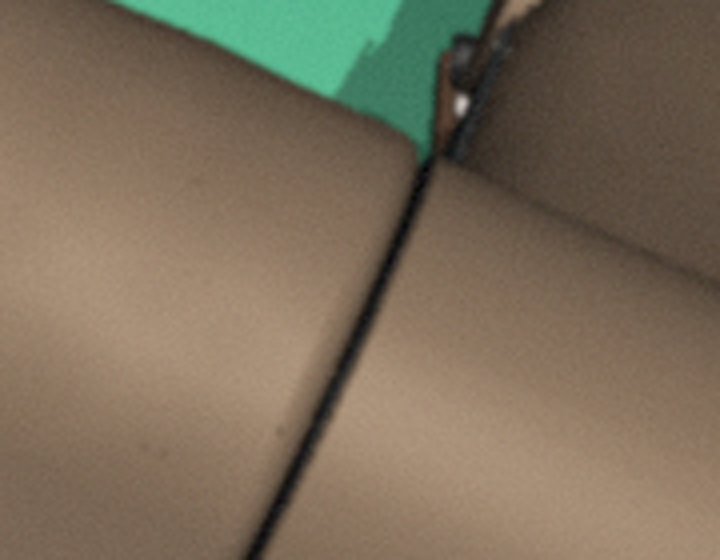

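```bash
python3 -c "
from workcell import r
print(r.hand_in(), r.get_state()['time_s'])"
```

```text
the job is handed in; nothing more can be done
the job is handed in; nothing more can be done
```

The clamp is shut and the stamp is held over the tag, centred and square to the frame. I handed the job in at about 18 s of the 61 s.

**Clamp:** I pinched the handle and swung it down. The depth reading put the middle of the grip's top at about 64.7 mm (64.5 mm expected when shut), and the side picture shows the bar's foot on the tag. The grip's top sloped by about 2 mm along its length. I took that as level at the stop and did not press it again from above. Pushing 4 mm further met only about 7 N, so force gave no clear sign of the stop.

**Stamp:** I lifted it off the pad and carried it over the bottles with its face about 105 mm above them or higher until past them. There was no sign of contact with the tag, jig or clamp; the wrist force stayed within about 2 N.

**Final position** (last pictures, arm at rest):

| Check | Reading |
|---|---|
| Sideways offset from the frame | about 0.2 mm |
| Lengthwise offset from the frame | within about 0.5 mm |
| Angle to the frame | within about 0.003 rad |
| Tilt | under 0.01 rad |
| Height above the tag | about 8 mm |

**Disagreements:**
- One wrist picture taken while the arm was still settling was about 1.5 mm off sideways. Three settled pictures agreed with each other, so I moved the stamp 1.4 mm to match them.
- The wrist camera also has a steady sideways error of about 2.3 mm. I cancelled it by measuring the stamp and the frame in the same picture.
- The first top-camera estimate of the frame's centre was about 2 mm nearer the robot than the wrist camera's. I used the wrist camera's.
- The arm hid the tag from the top camera at the end, so that check could not be made.

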